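Lay the long slat on the staining rack

TASK

Take the one long wooden slat that lies on the bench among shorter ones and lay it across both rails of the staining rack, centred in the empty place beside the slat already lying there and parallel to that slat. Set it down rather than drop it, and leave the other slat on the rack where it is.

Things in the scene. Friction and masses are not known exactly. Their poses are not given: they have to be found in the camera images.
- slat_center (a point): The long slat to be laid on the rack: a plain pine slat 260 long (its x axis), 40 wide (y) and 16 mm thick (z), 60 to 120 g, lying flat on the bench among two similar but much shorter slats (140 and 150 mm). This point is its centre, half-way up, 8 mm above what it lies on.
- rack: The fixed wooden staining rack: two parallel upright boards 14 mm thick, 210 long and 75 high, whose narrow top edges are the rails, 170 mm apart between middles. In the middle of each rail stands a dowel 10 mm thick, 25 mm high; the dowels part the rack into two places for slats. Origin: centre of the rack at bench height; x runs from rail to rail (as a slat lies on it), y along the rails, z up.
- rack_free (a point): Middle of the empty place on the rack, on the side of the dowels towards the rack's -y end: at the height of the rail tops (75 mm above the bench), midway between the two rails and 50 mm from the line through the dowels. Axes as the rack's: x from rail to rail, y along the rails towards the occupied place, z up.
- drying_center (a point): The slat already on the rack, same size as the long slat (260 x 40 x 16 mm), lying loose across both rails in the other place, about 100 mm from the empty place. This point is its centre, half-way up; x along its length, z up.

How it is judged:
At the end, for the whole second after the job is handed in: The long slat lies flat and at rest on both rails in the empty place: its centre within 25 mm of the place's middle along and across, within 10 degrees of square to the rails, its centre 4 to 12 mm above the rail tops; the other slat on the rack is within 15 mm of where it was (x of slat_center in the frame of rack_free between -0.025 and 0.025 m and y of slat_center in the frame of rack_free between -0.025 and 0.025 m and z of slat_center in the frame of rack_free between 0.004 and 0.012 m and angle between the x axis of slat_center and the x axis of rack_free, either way round below 0.175 rad and angle between the z axis of slat_center and the z axis of rack_free, either way round below 0.1 rad and linear speed of slat below 0.02 m/s and distance of drying_center from where it was at the start of the episode below 0.015 m); the robot touches nothing.
It fails at once if the long slat is dropped: let go more than 30 mm above the rails (contact force between the fingers and slat below 0.01 N and contact force between slat and anything else below 0.01 N and z of slat_center in the frame of rack_free above 0.038 m).
It fails at once if the slat already on the rack is shifted by more than 15 mm (distance of drying_center from where it was at the start of the episode above 0.015 m).
It also fails if it takes over 32 s, if anything falls off the work surface, if the arm or the gripper's body presses on something with over 40 N, if the wrist force passes 120 N, or if a joint passes its speed limit or range.

ROBOT

A 6-joint arm with a two-finger parallel gripper is mounted at the origin on the work surface. World frame = base frame: x ahead of the robot, y to its left, z up, the work surface at z = 0. Lengths are in m, angles in rad, forces in N, time in s.
With the tool pointing down it reaches from about 0.225 to 0.875 m from the base axis. Payload 3.4 kg.
Tool frame: the origin (TCP) lies midway between the tips of the shut fingers; the grasp point (between the pads) lies 19 mm behind it (manip.tcp_to_grasp is the distance from the TCP to the grasp point, in m); x points along the fingers, y is the direction in which the jaws open and shut, and the axes are right-handed (so a half turn about x gives the same grasp; the last joint's range is limited). The gripper opens to 85 mm and grips with 20 to 120 N. Pads are 22 mm wide; open, the fingers measure 114 mm over their backs; the gripper's body (76 mm by 85 mm) begins 54 mm behind the grasp point. The pads swing forward as they close: fully open they stand 13 mm farther back than shut.
Start: joints at [-0.121, 0.276, 1.505, -0, 1.361, -0.121], TCP at [0.575, -0, 0.195] pointing down, gripper open.
Joint ranges: [-2.89, 2.89], [-0.75, 2.08], [0.22, 2.7], [-1.18, 4.32], [0.11, 2.71], [-2.7, 2.7]. Speed limits (rad/s): [2.57, 2.57, 3.14, 3.14, 3.14, 3.14].

INTERFACE

Orientations are given as a unit quaternion [w, x, y, z].
In Python, from rig import readout, eyes, job, manip gives the robot as it stands. The module is installed in compiled form; this text tells all that it offers.
- The arm moves only by the tool carry_out, never from a script. Its argument "deltas" is one flat list of numbers, 7 for each row, row after row: the shift along the tool's x, y, z scaled (see below), then the turn, a rotation vector about the tool's x, y, z scaled (see below), then the opening, from -1 (shut) to 1 (fully open). In form: [dx, dy, dz, ax, ay, az, grip, dx, dy, dz, ax, ay, az, grip, ...]. A call has 1 to 10 rows; each row shifts and turns the commanded pose from where the row before left it, along the tool's axes as they then stand; what a row does not reach is not made up. The controller multiplies each number of a shift by 60 mm and each number of a turn by 4 degrees. A row lasts 1/8 s, in which the tool goes at most 62.5 mm and 10.7 degrees, less where a joint would pass 70% of its speed; a pose out of reach is approached as far as the arm can. A call with a number of a shift or a turn outside -1 to 1 is refused whole. A call with a gripper value outside its range is refused whole. The fingers move at their own pace and stop on an object; "newtons" is the grip in N (left out, the last holds). Time passes only in rows, so rows that do not move let the fingers close. It gives the time, the measured TCP pose, the force and the opening at its end, in the units of the state.
- readout.get_state(): the state, without advancing time (a new reading comes with each control period).
- eyes.get_image(name): name is "scene" or "side" or "wrist"; returns a dict with "color" (400x640x3 uint8, red, green, blue), "z_map" (400x640 float32, m along the optical axis (not along the pixel's ray), 0 where there is no reading), "mtx" (3x3 intrinsics, pixels), "origin" and "orientation" of the camera in the world. Camera axes: x right, y down, z forward; pixel columns grow to the right and rows downward; lengths in m; the calibration is good to about 2 mm. A picture is of the moment at which its call begins.
- job.sign_off(): hands the job in, once; it reports no verdict.
The state is a dict: "clock": time; "qpos": joint angles; "qd": joint speeds; "effort": joint torques, N m; "position": TCP position; "ee_rot": TCP orientation; "contact_force": force on the tool from outside, world axes, zero at the start; "moment": the same for the moment, N m; "width": finger opening in m.
Only numpy, scipy, OpenCV 4.12 (cv2) and the standard library are available. Lean on these libraries where they do the work, as an engineer would, in place of code of your own. Each camera call takes 0.05 s, during which the arm holds its last target.

## Working session

There is one attempt and no reset: what is moved stays moved. The work goes in short steps, Python scripts to look and compute and a tool call to move; the robot and the scene stay as the last step left them, time stands still between calls to the robot, and variables do not carry over. Pictures are saved under pics/ and viewed, and the job is handed in when it is done.

Besides the shell and the picture viewer there is one more tool, called after "Emit:" as name(argument=value, ...) on one line, values as JSON. carry_out: Moves the arm, as the interface text tells. Its arguments: {"type":"object","properties":{"deltas":{"type":"array"},"newtons":{"type":"number"}},"required":["deltas"]}

```bash
mkdir -p pics; python3 - <<'E'
from rig import readout, eyes, manip
import cv2,numpy as np
s=readout.get_state();print(s['clock'],s['position'],s['ee_rot'],s['width'],manip.tcp_to_grasp)
for n in ['scene','side','wrist']:
    d=eyes.get_image(n);cv2.imwrite(f'pics/{n}0.png',d['color'][:,:,::-1]);np.savez(f'{n}0.npz',**d)
    print(n,d['mtx'].tolist(),d['origin'],d['orientation'])
E
```

```text
0.0 [5.74407436e-01 7.34541052e-05 1.94129968e-01] [ 0.49948304  0.49959849  0.50051777 -0.50039983] 0.08531261470929828 0.0187
scene [[490.81578907629915, 0.0, 313.77596908321067], [0.0, 490.81578907629915, 195.54377282678732], [0.0, 0.0, 1.0]] [ 1.18631662 -0.02704289  0.93303204] [-0.23879329  0.67271886  0.66124062 -0.2306251 ]
side [[421.1097383608089, 0.0, 315.4366373611969], [0.0, 421.1097383608089, 201.20015807996316], [0.0, 0.0, 1.0]] [ 0.39753961 -0.63666529  0.70948216] [-0.38976535  0.91822838 -0.06093119  0.03502848]
wrist [[282.35216124647553, 0.0, 318.3265448342778], [0.0, 282.35216124647553, 197.47682477621822], [0.0, 0.0, 1.0]] [0.57481885 0.08450068 0.37346052] [ 1.65560232e-01  9.86198776e-01  7.68124405e-04 -1.09287013e-03]
```

View pics/scene0.png

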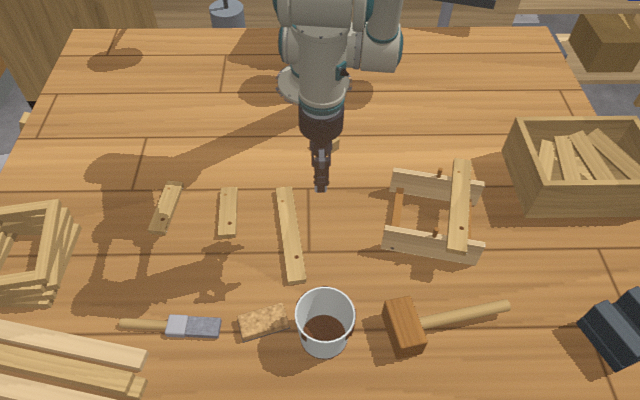

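View pics/side0.png

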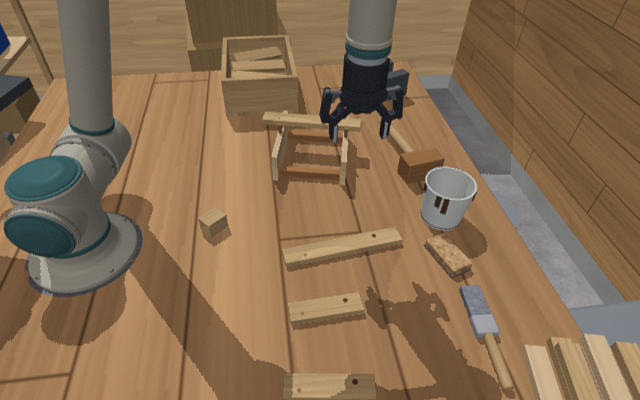

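View pics/wrist0.png

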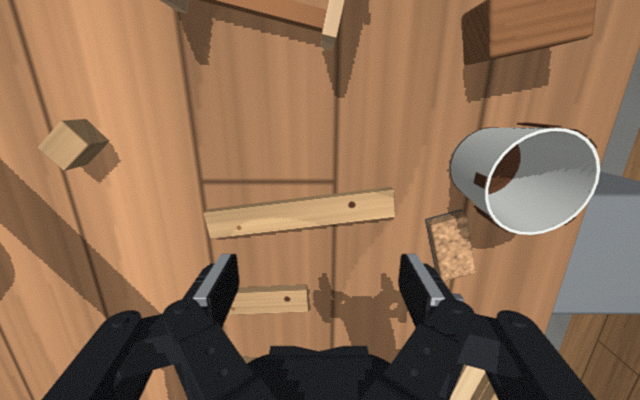

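The scene view shows the long slat from (285,187) to (296,281). The rack spans about (385–485, 170–262). The drying slat lies from (460,160) to (457,250), so the empty place is to its left, around (415,215). Next I'll measure these from depth.

```bash
cat > h.py <<'E'
import numpy as np,cv2
from scipy.spatial.transform import Rotation as R
def cloud(d):
    q=d['orientation'];r=R.from_quat([q[1],q[2],q[3],q[0]]).as_matrix()
    z=d['z_map'];v,u=np.mgrid[:z.shape[0],:z.shape[1]];K=d['mtx']
    p=np.stack([(u-K[0,2])/K[0,0]*z,(v-K[1,2])/K[1,1]*z,z],-1)
    P=p@r.T+d['origin'];P[z==0]=np.nan;return P
def rect(pts):
    (c,(w,h),a)=cv2.minAreaRect((pts*1000).astype(np.float32))
    if w<h:w,h,a=h,w,a+90
    return np.round(c,1),round(w,1),round(h,1),round((a+90)%180-90,2)
E
python3 - <<'E'
from h import *
from scipy import ndimage
for n in ['scene','side','wrist']:
    P=cloud(np.load(n+'0.npz'));x,y,z=P[...,0],P[...,1],P[...,2]
    print(n)
    reg=(x>.25)&(x<.8)&(y>-.5)&(y<.5)
    for lo,hi,nm in [(.010,.024,'bench'),(.070,.0795,'rail'),(.083,.097,'dry/dowel')]:
        m=reg&(z>lo)&(z<hi)
        l,k=ndimage.label(m)
        for i in range(1,k+1):
            q=P[l==i]
            if len(q)>(150 if nm=='bench' else 25): 
                v,u=np.argwhere(l==i).mean(0);print(nm,len(q),(int(u),int(v)),'z',np.round(np.median(q[:,2]),4),rect(q[:,:2]))
E
```

```text
scene
bench 222 (516, 183) z 0.0172 (array([403.8, 489.1]), 221.6, 11.7, 2.64)
bench 912 (164, 206) z 0.0155 (array([ 471.8, -358.9]), 154.0, 43.1, -7.56)
bench 493 (406, 200) z 0.0206 (array([491.4, 242.4]), 143.1, 121.0, 85.32)
bench 1697 (289, 234) z 0.0153 (array([548.7, -65.4]), 261.6, 40.0, 7.41)
bench 848 (227, 211) z 0.0154 (array([ 488.9, -211.4]), 142.0, 40.3, 3.33)
bench 352 (428, 252) z 0.0171 (array([614.2, 239.8]), 208.9, 6.9, 76.36)
bench 1126 (262, 320) z 0.021 (array([ 766.7, -116.1]), 94.8, 51.2, -72.9)
bench 174 (324, 316) z 0.0171 (array([768.8,   6. ]), 88.4, 41.1, 86.04)
bench 1522 (177, 325) z 0.0176 (array([ 772., -301.]), 200.4, 42.4, 86.44)
rail 88 (516, 146) z 0.0748 (array([350.2, 488.2]), 124.5, 4.8, 0.66)
rail 91 (531, 185) z 0.0746 (array([464.5, 488.6]), 95.9, 12.1, 6.36)
rail 315 (421, 174) z 0.0737 (array([435.2, 243.7]), 135.5, 18.4, 77.77)
rail 78 (476, 182) z 0.0739 (array([463.2, 365.9]), 30.6, 16.0, 72.93)
rail 385 (415, 232) z 0.0741 (array([600.1, 203.2]), 131.1, 16.5, 76.89)
rail 115 (475, 243) z 0.0745 (array([627.7, 326.2]), 35.6, 17.3, 76.
[... 1848 characters left out ...]
ay([762.3,  16.9]), 84.8, 27.5, 71.47)
bench 5335 (300, 213) z 0.0164 (array([547.3, -63.6]), 259.6, 41.0, 7.39)
bench 2324 (452, 246) z 0.0221 (array([ 764.5, -114.2]), 95.9, 50.1, -72.67)
bench 1785 (270, 301) z 0.0165 (array([ 494.9, -209.3]), 125.2, 41.5, 3.03)
rail 579 (332, 18) z 0.0752 (array([587.2, 156.1]), 30.7, 13.9, 77.05)
rail 30 (528, 123) z 0.0736 (array([791.9,  62.2]), 12.7, 1.9, 9.81)
rail 343 (485, 159) z 0.0748 (array([756.3,  18.6]), 88.5, 25.7, 71.75)
rail 70 (506, 217) z 0.0745 (array([786.4, -41.9]), 26.8, 2.9, -8.18)
dry/dowel 676 (496, 162) z 0.0903 (array([761.1,  20.3]), 107.5, 37.3, 67.06)
dry/dowel 126 (513, 223) z 0.0904 (array([784.5, -42.5]), 31.3, 3.8, -9.1)
```

```bash
python3 - <<'E'
from h import *
P=cloud(np.load('scene0.npz'));d=np.load('scene0.npz')
x,y,z=P[...,0],P[...,1],P[...,2]
rs=[]
for nm,x0,x1 in [('near',.38,.52),('far',.53,.68)]:
    q=P[(x>x0)&(x<x1)&(y>.10)&(y<.42)&(z>.0705)&(z<.0785)][:,:2]
    # guess axis
    a=np.radians(76.5)
    e=np.array([np.cos(a),np.sin(a)]);n=np.array([-e[1],e[0]])
    for _ in range(3):
        c=np.median(q@n); k=abs(q@n-c)<.009; 
        vx,vy,cx,cy=cv2.fitLine(q[k].astype(np.float32),cv2.DIST_HUBER,0,.01,.01).ravel()
        e=np.array([vx,vy])*np.sign(vy);n=np.array([-e[1],e[0]])
    s=q[k]@e; t=q[k]@n
    mid=e*(s.min()+s.max())/2+n*(t.min()+t.max())/2
    print(nm,len(s),np.degrees(np.arctan2(e[1],e[0])),'len',s.max()-s.min(),'w',np.ptp(t),'mid',mid); rs.append(mid)
# dowels: z 0.08-0.102
m=(x>.4)&(x<.66)&(y>.15)&(y<.285)&(z>.08)&(z<.105)
from scipy import ndimage
l,k=ndimage.label(m,np.ones((3,3)))
for i in range(1,k+1):
    q=P[l==i]
    if len(q)>6:print(len(q),q.mean(0),q.min(0),q.max(0), np.argwhere(l==i).mean(0))
v=rs[1]-rs[0];print(np.degrees(np.arctan2(v[1],v[0])),np.linalg.norm(v),(rs[0]+rs[1])/2)
E
python3 - <<'E'
import cv2
i=cv2.imread('pics/scene0.png')[145:275,370:500]
cv2.imwrite('pics/crop0.png',cv2.resize(i,None,fx=4.5,fy=4.5,interpolation=cv2.INTER_CUBIC))
E
```

```text
near 380 76.4362 len 0.20868260757527063 w 0.01716126573633797 mid [0.4440097  0.27909018]
far 478 76.953186 len 0.20916023088573182 w 0.01594507846099702 mid [0.60925357 0.2413632 ]
36 [0.44536766 0.2786867  0.09286031] [0.43945656 0.27464083 0.08013837] [0.44987459 0.28395297 0.1032926 ] [171.55555556 439.05555556]
365 [0.62030103 0.27478885 0.08934348] [0.54903773 0.2578682  0.08001505] [0.65776327 0.28497163 0.0946014 ] [236.11780822 451.95890411]
43 [0.61003101 0.24110189 0.09290291] [0.60390312 0.23644877 0.08008772] [0.61439789 0.24621106 0.10062758] [231.06976744 435.23255814]
-12.860813862323612 0.16949590519314908 [0.52663163 0.26022669]
```

View pics/crop0.png

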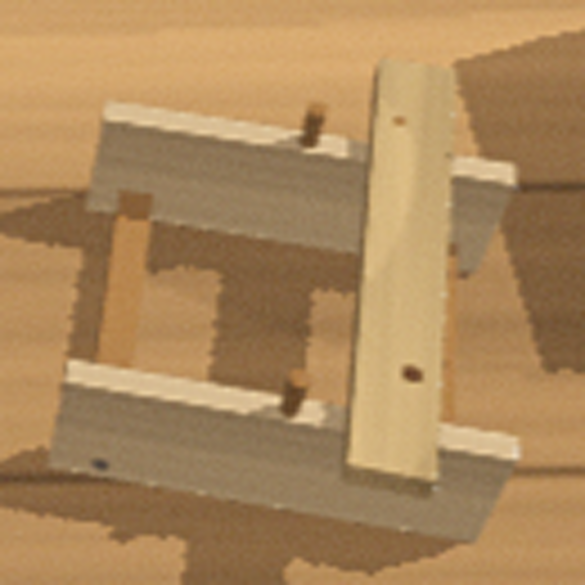

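The slat centre is at (0.5485, −0.065) with yaw 7.4°. The rack centre is at about (0.527, 0.260) with yaw about −13.2°, which puts the free place at about (0.5155, 0.2115). I'll move above the slat and turn the jaws by −82.6°.

Emit:
carry_out(deltas=[0, -0.216, 0.54, 0, 0, 0, 1, 0, -0.216, 0.54, 0, 0, 0, 1, 0, 0, 0, 1, 0, 0, 1, 0, 0, 0, 1, 0, 0, 1, 0, 0, 0, 1, 0, 0, 1, 0, 0, 0, 1, 0, 0, 1, 0, 0, 0, 1, 0, 0, 1, 0, 0, 0, 1, 0, 0, 1, 0, 0, 0, 1, 0, 0, 1, 0, 0, 0, 1, 0, 0, 1], newtons=50)

```text
clock: 1.4
position: [0.5489, -0.0647, 0.1947]
ee_rot: [-0.342, -0.619, -0.342, 0.619]
contact_force: [-0.5, -0.4, 0.4]
width: 0.0853
```

Emit:
carry_out(deltas=[0, 0, 0, 1, 0, 0, 1, 0, 0, 0, 1, 0, 0, 1, 0, 0, 0, 1, 0, 0, 1, 0, 0, 0, 1, 0, 0, 1, 0, 0, 0, 1, 0, 0, 1, 0, 0, 0, 1, 0, 0, 1, 0, 0, 0, 1, 0, 0, 1, 0, 0, 0, 1, 0, 0, 1, 0, 0, 0, 1, 0, 0, 1, 0, 0, 0, 1, 0, 0, 1])

```text
clock: 2.65
position: [0.5488, -0.0647, 0.1947]
ee_rot: [-0.11, -0.698, -0.11, 0.699]
contact_force: [-0.6, -0.7, 1.0]
width: 0.0856
```

Emit:
carry_out(deltas=[0.5, 0, 0, 1, 0, 0, 1, 0.5, 0, 0, 1, 0, 0, 1, 0.5, 0, 0, 0.65, 0, 0, 1, 0, 0, 0, 0, 0, 0, 1])

```text
clock: 3.15
position: [0.5468, -0.0643, 0.1027]
ee_rot: [-0.045, -0.704, -0.046, 0.708]
contact_force: [0.1, -0.1, -0.9]
width: 0.0855
```

```bash
cat >> h.py <<'E'
def st():
    from rig import readout
    s=readout.get_state();q=s['ee_rot'];r=R.from_quat([q[1],q[2],q[3],q[0]]).as_matrix()
    print('t',s['clock'],'pos',np.round(s['position'],4),'w',round(s['width'],4),'F',np.round(s['contact_force'],2),'M',np.round(s['moment'],2),'jaw yaw',round(float(np.degrees(np.arctan2(r[1,1],r[0,1]))),2));print(np.round(r,3).tolist());return s,r
E
python3 - <<'E'
from h import *
from rig import eyes
st()
d=eyes.get_image('wrist');cv2.imwrite('pics/w1.png',d['color'][:,:,::-1])
P=cloud(d);x,y,z=P[...,0],P[...,1],P[...,2]
m=(z>.010)&(z<.022)&(x>.38)&(x<.72)&(y>-.14)&(y<0)
print(rect(P[m][:,:2]))
E
```

```text
t 3.15 pos [ 0.5468 -0.0643  0.1027] w 0.0855 F [ 0.06 -0.14 -0.87] M [ 0.04  0.02 -0.03] jaw yaw -82.57
[[-0.006, 0.129, -0.992], [0.001, -0.992, -0.129], [-1.0, -0.002, 0.006]]
(array([547.4, -64. ]), 259.9, 40.1, 7.47)
```

View pics/w1.png

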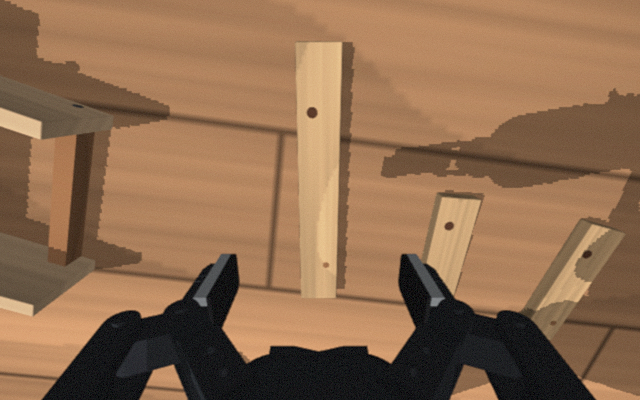

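The slat (cols 296–342) is centred between the open fingers (235–405), and the wrist measurement agrees with the first. Now I'll descend and grip.

Emit:
carry_out(deltas=[0.6, 0, -0.02, 0, 0, 0, 1, 0.6, 0, -0.02, 0, 0, 0, 1, 0.3, 0, 0, 0, 0, 0, 1, 0.13, 0, 0, 0, 0, 0, 1, 0, 0, 0, 0, 0, 0, 1])

```text
clock: 3.82
position: [0.5524, -0.0647, 0.008]
ee_rot: [0.046, 0.706, 0.046, -0.705]
contact_force: [0.3, -0.3, -0.4]
width: 0.0855
```

Emit:
carry_out(deltas=[0, 0, 0, 0, 0, 0, -0.5, 0, 0, 0, 0, 0, 0, -0.5, 0, 0, 0, 0, 0, 0, -0.5, 0, 0, 0, 0, 0, 0, -0.5, 0, 0, 0, 0, 0, 0, -0.5, 0, 0, 0, 0, 0, 0, -0.5], newtons=50)

```text
clock: 4.58
position: [0.5515, -0.0645, 0.0072]
ee_rot: [0.046, 0.706, 0.046, -0.706]
contact_force: [-1.6, 0.4, 0.5]
width: 0.0214
```

```bash
python3 - <<'E'
from h import *
from rig import eyes
st()
d=eyes.get_image('side');cv2.imwrite('pics/s2.png',d['color'][100:300,200:460,::-1].repeat(3,0).repeat(3,1))
E
```

```text
t 4.575 pos [ 0.5515 -0.0645  0.0072] w 0.0214 F [-1.64  0.43  0.48] M [ 0.01  0.03 -0.01] jaw yaw -82.6
[[0.0, 0.129, -0.992], [0.0, -0.992, -0.129], [-1.0, -0.0, -0.0]]
```

View pics/s2.png

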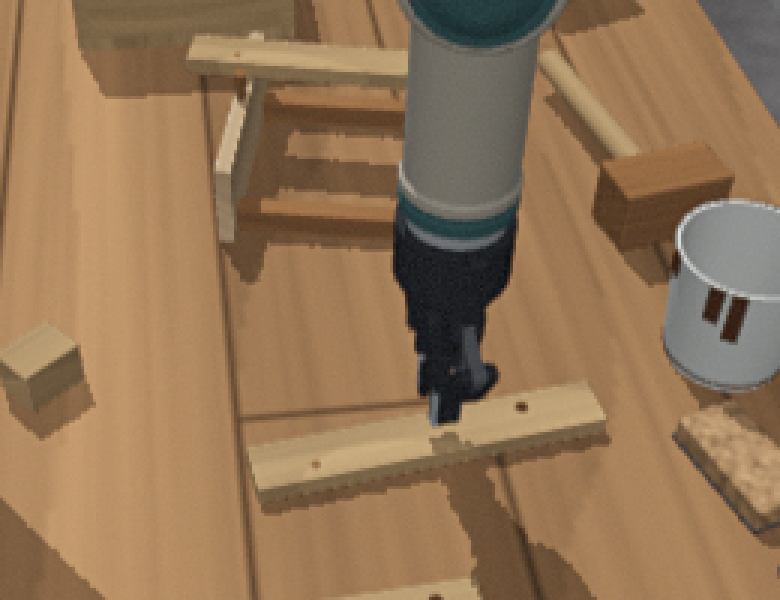

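The fingers closed to 21 mm, so they passed over the slat instead of gripping it. I'll look closer before trying again.

```bash
python3 - <<'E'
from h import *
from rig import eyes
d=eyes.get_image('wrist');cv2.imwrite('pics/w3.png',d['color'][:,:,::-1])
P=cloud(d);x,y,z=P[...,0],P[...,1],P[...,2]
m=(z>.010)&(z<.022)&(x>.38)&(x<.72)&(y>-.14)&(y<0)
print(rect(P[m][:,:2]),np.median(z[m]))
d=eyes.get_image('side');P=cloud(d);x,y,z=P[...,0],P[...,1],P[...,2]
m=(z>.010)&(z<.022)&(x>.38)&(x<.72)&(y>-.14)&(y<0)
print(rect(P[m][:,:2]),np.median(z[m]))
# slat plane tilt, gripper points low
q=P[m];A=np.c_[q[:,:2],np.ones(len(q))];print(np.linalg.lstsq(A,q[:,2],rcond=None)[0])
g=(abs(x-.55)<.03)&(abs(y+.065)<.06)&(z>.02)&(z<.05);print(g.sum(),np.percentile(z[g],[0,5,50]) if g.any() else '')
d=eyes.get_image('scene');cv2.imwrite('pics/c3.png',cv2.resize(d['color'][140:290,230:360,::-1],None,fx=4,fy=4))
E
```

```text
(array([563.1, -61.8]), 227.5, 40.3, 7.45) 0.016353092412658116
(array([548.9, -64.7]), 260.6, 44.0, 7.26) 0.01636541155439375
[-0.00357473  0.03834295  0.02069101]
14 [0.04266777 0.04388686 0.04804728]
```

View pics/w3.png

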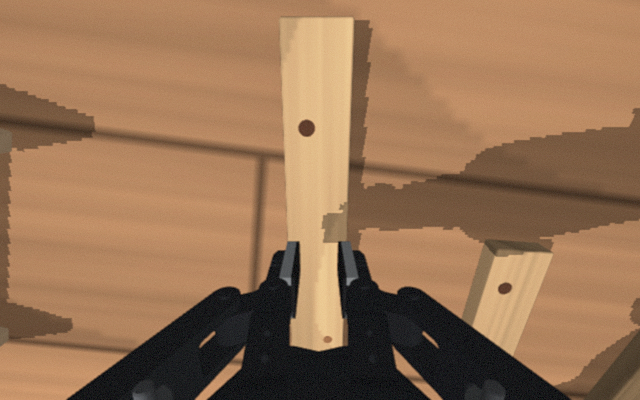

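View pics/c3.png

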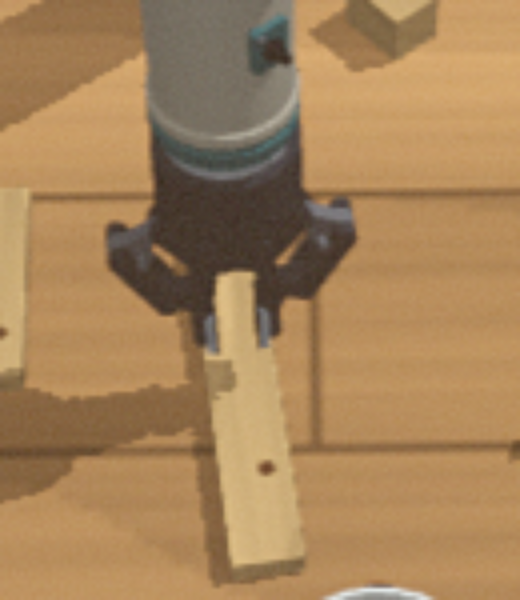

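```bash
python3 - <<'E'
from h import *
from rig import eyes
d=eyes.get_image('side');P=cloud(d);C=d['color'].astype(int)
for v in range(214,246,2):
    print(v,[(u,tuple(np.round(P[v,u]*1000).astype(int)) if P[v,u,0]==P[v,u,0] else None) for u in range(338,364,4)])
cv2.imwrite('pics/s4.png',cv2.resize(d['color'][195:265,310:400,::-1],None,fx=8,fy=8,interpolation=cv2.INTER_CUBIC))
st()
E
```

```text
214 [(338, (np.int64(539), np.int64(-43), np.int64(89))), (342, (np.int64(538), np.int64(-81), np.int64(127))), (346, (np.int64(545), np.int64(-83), np.int64(129))), (350, (np.int64(547), np.int64(-103), np.int64(149))), (354, (np.int64(554), np.int64(-107), np.int64(151))), (358, (np.int64(561), np.int64(-107), np.int64(150))), (362, (np.int64(614), np.int64(32), np.int64(3)))]
216 [(338, (np.int64(538), np.int64(-49), np.int64(89))), (342, (np.int64(538), np.int64(-81), np.int64(122))), (346, (np.int64(545), np.int64(-85), np.int64(124))), (350, (np.int64(548), np.int64(-100), np.int64(140))), (354, (np.int64(554), np.int64(-108), np.int64(147))), (358, (np.int64(561), np.int64(-110), np.int64(149))), (362, (np.int64(613), np.int64(26), np.int64(2)))]
218 [(338, (np.int64(557), np.int64(30), np.int64(-1))), (342, (np.int64(538), np.int64(-82), np.int64(117))), (346, (np.int64(547), np.int64(-80), np.int64(113))), (350, (np.int64(552), np.int64(-90), np.int64(123))), (354, (np.int64(554), np.int64(-108), np.int64(142))), (358, (np.int64(560), np.int64(-115), np.int64(148))), (362, (
[... 4437 characters left out ...]
, (np.int64(574), np.int64(-62), np.int64(17))), (358, (np.int64(583), np.int64(-63), np.int64(16))), (362, (np.int64(591), np.int64(-64), np.int64(17)))]
244 [(338, (np.int64(539), np.int64(-63), np.int64(16))), (342, (np.int64(548), np.int64(-64), np.int64(16))), (346, (np.int64(556), np.int64(-65), np.int64(16))), (350, (np.int64(564), np.int64(-67), np.int64(18))), (354, (np.int64(573), np.int64(-68), np.int64(17))), (358, (np.int64(582), np.int64(-66), np.int64(14))), (362, (np.int64(590), np.int64(-70), np.int64(17)))]
t 4.825 pos [ 0.5515 -0.0645  0.0072] w 0.0213 F [ 0.09 -0.42  0.48] M [ 0.02  0.03 -0.07] jaw yaw -82.6
[[0.0, 0.129, -0.992], [0.0, -0.992, -0.129], [-1.0, 0.0, -0.0]]
```

View pics/s4.png

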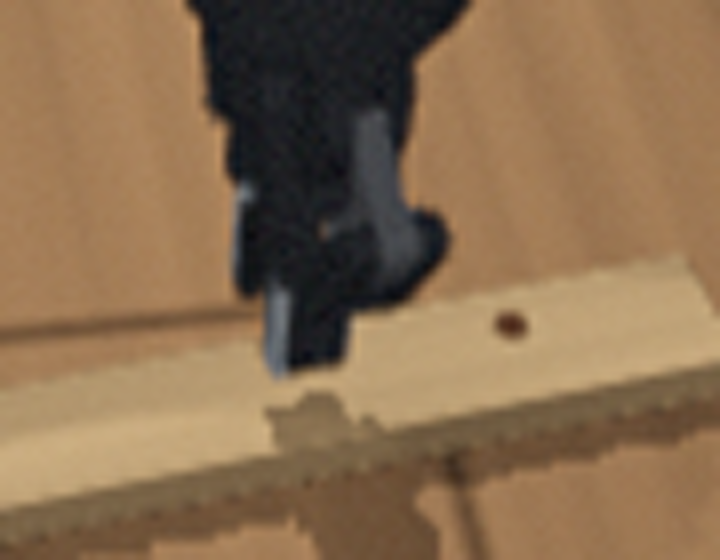

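```bash
python3 - <<'E'
from h import *
from rig import eyes
for nm,d in [('wrist0',np.load('wrist0.npz')),('wristnow',eyes.get_image('wrist')),('side0',np.load('side0.npz')),('scene0',np.load('scene0.npz'))]:
    P=cloud(d);x,y,z=P[...,0],P[...,1],P[...,2]
    print(nm,'cam',np.round(d['origin'],3))
    if nm=='wristnow': m=(abs(x-.5515)<.03)&(abs(y+.0645)<.06)&(z>.024)&(z<.12)
    else: m=(abs(x-.575)<.07)&(abs(y)<.03)&(z>.1)&(z<.3)
    if m.any():
        print(m.sum(),'z pct',np.round(np.percentile(z[m],[0,1,5,20,50]),3))
        lo=m&(z<np.percentile(z[m],5)); print(np.round(P[lo].mean(0),3), np.argwhere(lo).mean(0))
E
```

```text
wrist0 cam [0.575 0.085 0.373]
12686 z pct [0.244 0.247 0.254 0.269 0.292]
[0.575 0.003 0.25 ] [268.55748031 319.56220472]
wristnow cam [ 0.635 -0.053  0.186]
19728 z pct [0.044 0.052 0.065 0.092 0.103]
[ 0.558 -0.063  0.057] [255.94934144 318.33535968]
side0 cam [ 0.398 -0.637  0.709]
593 z pct [0.244 0.246 0.251 0.262 0.282]
[ 0.596 -0.005  0.248] [137.76666667 368.9       ]
scene0 cam [ 1.186 -0.027  0.933]
129 z pct [0.242 0.242 0.248 0.254 0.263]
[0.624 0.002 0.245] [191.42857143 321.71428571]
```

All three cameras put the fingertips about 36 mm behind the reported TCP, and 49 mm when open. The fingers also closed freely above the slat. I'll trust the measured tips, reopen, and descend in small steps while watching the force.

Emit:
carry_out(deltas=[0, 0, 0, 0, 0, 0, 1, 0, 0, 0, 0, 0, 0, 1, 0, 0, 0, 0, 0, 0, 1, 0, 0, 0, 0, 0, 0, 1, 0, 0, 0, 0, 0, 0, 1])

```text
clock: 5.5
position: [0.5515, -0.0645, 0.0072]
ee_rot: [0.046, 0.706, 0.046, -0.706]
contact_force: [-0.5, 0.6, -0.5]
width: 0.0853
```

Emit:
carry_out(deltas=[0.2, 0, 0.03, 0, 0, 0, 1, 0.2, 0, 0.03, 0, 0, 0, 1, 0, 0, 0, 0, 0, 0, 1])

```text
clock: 5.88
position: [0.5462, -0.0646, -0.0184]
ee_rot: [-0.045, -0.704, -0.046, 0.707]
contact_force: [-0.3, 0.8, 0.6]
width: 0.0855
```

```bash
python3 - <<'E'
from h import *
from rig import eyes
st()
d=eyes.get_image('side');P=cloud(d);x,y,z=P[...,0],P[...,1],P[...,2]
m=(abs(x-.549)<.025)&(y<-.09)&(y>-.13)&(z>.006)&(z<.12);print(np.round(np.percentile(z[m],[0,1,5,20]),3))
cv2.imwrite('pics/s5.png',cv2.resize(d['color'][175:275,290:420,::-1],None,fx=6,fy=6,interpolation=cv2.INTER_CUBIC))
E
```

```text
t 5.875 pos [ 0.5462 -0.0646 -0.0184] w 0.0855 F [-0.3   0.76  0.57] M [ 0.02 -0.02  0.01] jaw yaw -82.61
[[-0.004, 0.129, -0.992], [0.001, -0.992, -0.129], [-1.0, -0.001, 0.004]]
[0.03  0.036 0.042 0.053]
```

View pics/s5.png

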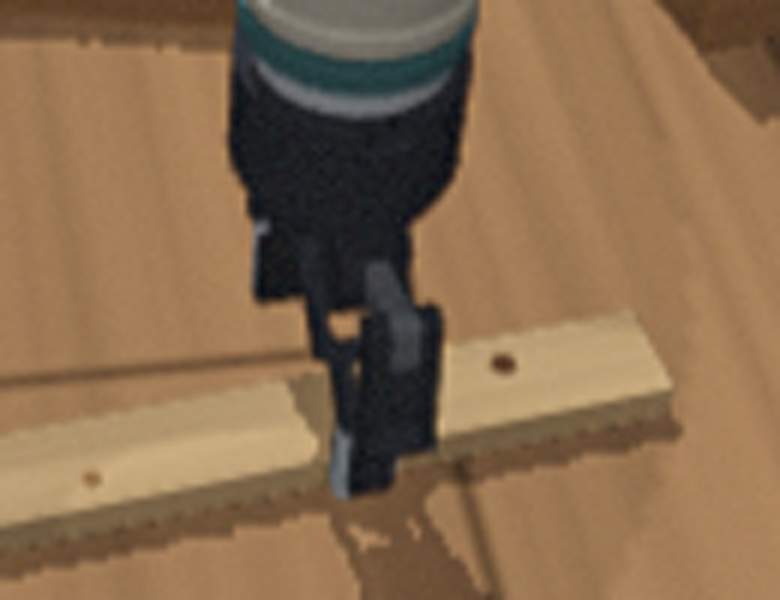

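Emit:
carry_out(deltas=[0.12, 0, -0.03, 0, 0, 0, 1, 0.12, 0, -0.03, 0, 0, 0, 1, 0, 0, 0, 0, 0, 0, 1])

```text
clock: 6.3
position: [0.5512, -0.0644, -0.0319]
ee_rot: [-0.046, -0.705, -0.046, 0.706]
contact_force: [0.2, 0.2, 0.8]
width: 0.0854
```

Emit:
carry_out(deltas=[0, 0, 0, 0, 0, 0, -0.5, 0, 0, 0, 0, 0, 0, -0.5, 0, 0, 0, 0, 0, 0, -0.5, 0, 0, 0, 0, 0, 0, -0.5, 0, 0, 0, 0, 0, 0, -0.5, 0, 0, 0, 0, 0, 0, -0.5], newtons=50)

```text
clock: 7.05
position: [0.552, -0.0646, -0.0306]
ee_rot: [0.046, 0.706, 0.045, -0.705]
contact_force: [-0.3, 0.2, 6.5]
width: 0.0385
```

```bash
python3 - <<'E'
from h import *
from rig import eyes
st()
d=eyes.get_image('side')
cv2.imwrite('pics/s6.png',cv2.resize(d['color'][175:275,270:420,::-1],None,fx=5,fy=5,interpolation=cv2.INTER_CUBIC))
E
```

```text
t 7.05 pos [ 0.552  -0.0646 -0.0306] w 0.0385 F [-0.27  0.19  6.54] M [-0.03  0.06 -0.05] jaw yaw -82.6
[[0.001, 0.129, -0.992], [-0.0, -0.992, -0.129], [-1.0, 0.0, -0.001]]
```

View pics/s6.png

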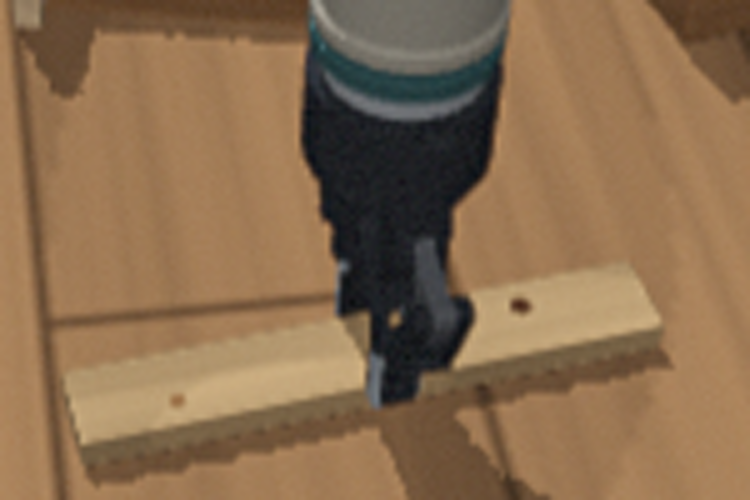

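Gripped at 38.5 mm. I'll lift a little and check.

Emit:
carry_out(deltas=[-0.1, 0, 0, 0, 0, 0, -0.5, -0.5, 0, 0, 0, 0, 0, -0.5, -0.7, 0, 0, 0, 0, 0, -0.5, -0.7, 0, 0, 0, 0, 0, -0.5, 0, 0, 0, 0, 0, 0, -0.5], newtons=60)

```text
clock: 7.72
position: [0.5539, -0.065, 0.092]
ee_rot: [0.046, 0.708, 0.045, -0.703]
contact_force: [0.1, 0.4, -1.8]
width: 0.0385
```

```bash
cat > chk.py <<'E'
from h import *
from rig import eyes
import sys
n=sys.argv[1];s,r=st();tz=s['position'][2]+.048
for c in ['side','scene']:
    d=eyes.get_image(c);P=cloud(d);x,y,z=P[...,0],P[...,1],P[...,2]
    cv2.imwrite(f'pics/{c[:2]}{n}.png',d['color'][:,:,::-1])
    p=s['position'];ax=-r[:,2]; 
    u=(P-p)@ax; w=(P-p)@r[:,1]
    h=cv2.cvtColor(d['color'],cv2.COLOR_RGB2HSV)
    m=(abs(u)<.15)&(abs(u)>.03)&(abs(w)<.035)&(abs(z-tz)<.03)&(h[...,2]>110)&(h[...,1]>50)
    q=P[m]
    if len(q)<50: print(c,'few',len(q));continue
    A=np.c_[(q-p)@ax,(q-p)@r[:,1],np.ones(len(q))];f=np.linalg.lstsq(A,q[:,2],rcond=None)[0]
    k=abs(q[:,2]-A@f)<.004
    f=np.linalg.lstsq(A[k],q[k,2],rcond=None)[0]
    print(c,len(q),'slat z at tcp',round(f[2],4),'slopes along/across',np.round(f[:2],3),rect(q[k][:,:2]),'u range',np.round(np.percentile(A[k,0],[0,100]),3))
E
python3 chk.py 7
```

```text
t 7.725 pos [ 0.5539 -0.065   0.092 ] w 0.0385 F [ 0.07  0.4  -1.81] M [ 0.03 -0.04  0.02] jaw yaw -82.6
[[0.007, 0.129, -0.992], [-0.002, -0.992, -0.129], [-1.0, 0.002, -0.007]]
side 1872 slat z at tcp 0.1386 slopes along/across [ 0.007 -0.086] (array([550.6, -66.9]), 259.6, 42.4, 7.39) u range [-0.133  0.127]
scene 961 slat z at tcp 0.136 slopes along/across [-0.002  0.001] (array([593.8, -60.7]), 173.5, 40.1, 7.49) u range [-0.046  0.127]
```

View pics/si7.png

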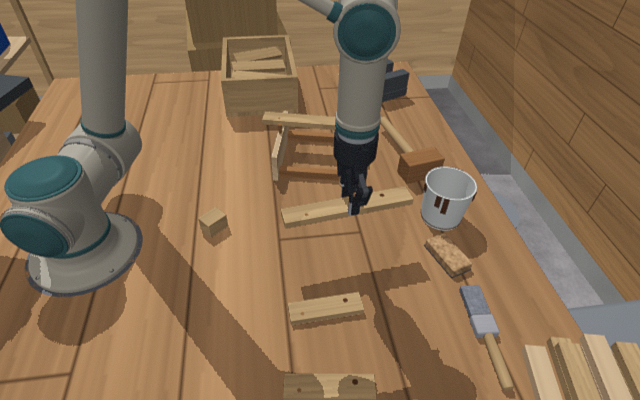

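The slat is held level, with its centre about 3 mm from the TCP along its length. Next I'll turn it parallel and raise it, then carry it over.

Emit:
carry_out(deltas=[-0.11, 0, 0, 0.867, 0, 0, -0.5, -0.11, 0, 0, 0.867, 0, 0, -0.5, -0.11, 0, 0, 0.867, 0, 0, -0.5, 0, 0, 0, 0.867, 0, 0, -0.5, 0, 0, 0, 0.867, 0, 0, -0.5, 0, 0, 0, 0.867, 0, 0, -0.5])

```text
clock: 8.57
position: [0.5497, -0.0641, 0.1061]
ee_rot: [0.083, -0.7, 0.083, 0.704]
contact_force: [0.4, 0.1, -0.5]
width: 0.0381
```

Emit:
carry_out(deltas=[0, -0.2, 0.07, 0, 0, 0, -0.5, 0, -0.5, 0.19, 0, 0, 0, -0.5, 0, -0.65, 0.24, 0, 0, 0, -0.5, 0, -0.65, 0.24, 0, 0, 0, -0.5, 0, -0.65, 0.24, 0, 0, 0, -0.5, 0, -0.65, 0.24, 0, 0, 0, -0.5, 0, -0.5, 0.19, 0, 0, 0, -0.5, 0, -0.35, 0.13, 0, 0, 0, -0.5, 0, -0.18, 0.075, 0, 0, 0, -0.5, 0, 0, 0, 0, 0, 0, -0.5])

```text
clock: 9.82
position: [0.5166, 0.2112, 0.1079]
ee_rot: [0.082, -0.702, 0.082, 0.703]
contact_force: [-0.3, 0.3, -0.9]
width: 0.0384
```

Emit:
carry_out(deltas=[0, 0, 0, 0, 0, 0, -0.5])

```text
clock: 9.95
position: [0.5173, 0.21, 0.1083]
ee_rot: [0.082, -0.702, 0.083, 0.702]
contact_force: [0.4, -0.3, -0.8]
width: 0.0382
```

```bash
python3 chk.py 8; python3 - <<'E'
import cv2
i=cv2.imread('pics/sc8.png')[120:290,360:520];cv2.imwrite('pics/sc8c.png',cv2.resize(i,None,fx=3.5,fy=3.5))
E
```

```text
t 9.95 pos [0.5173 0.21   0.1083] w 0.0382 F [ 0.41 -0.29 -0.78] M [ 0.03 -0.04 -0.03] jaw yaw -103.42
[[-0.001, -0.232, -0.973], [-0.001, -0.973, 0.232], [-1.0, 0.001, 0.0]]
side 1182 slat z at tcp 0.1544 slopes along/across [-0.    -0.126] (array([514.7, 209.2]), 259.0, 44.0, -13.73) u range [-0.132  0.127]
scene 966 slat z at tcp 0.1544 slopes along/across [-0.005 -0.   ] (array([555.2, 199.4]), 181.4, 40.1, -13.34) u range [-0.051  0.13 ]
```

View pics/sc8c.png

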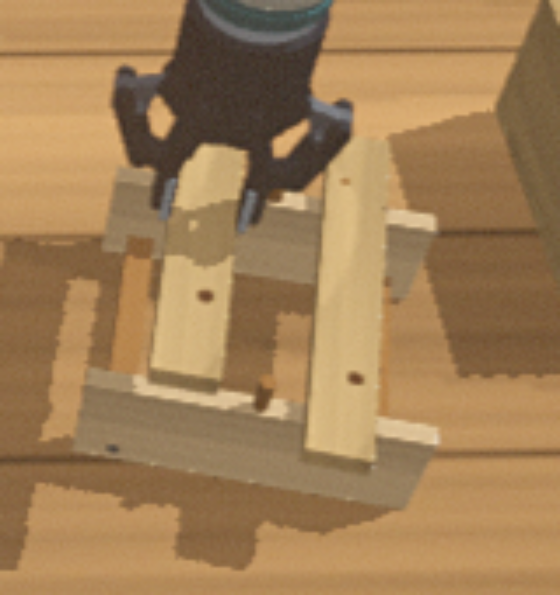

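View pics/si8.png

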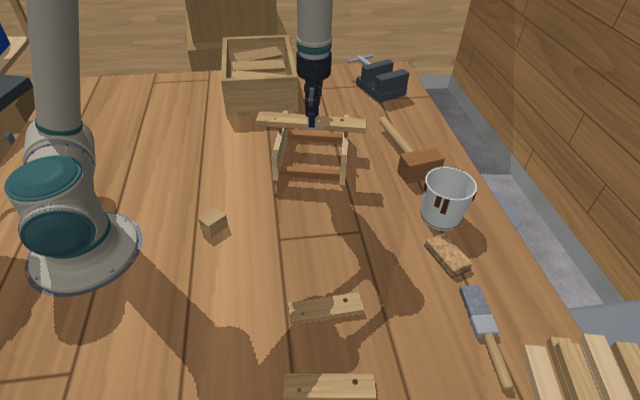

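The slat is at (0.5147, 0.2095) with its top at z = 0.154, against a target of (0.5155, 0.2113). It is level and parallel. I'll lower it, slowing near the rails.

Emit:
carry_out(deltas=[0.25, 0, 0, 0, 0, 0, -0.5, 0.3, 0, 0, 0, 0, 0, -0.5, 0.2, 0, 0, 0, 0, 0, -0.5, 0.1, 0, 0, 0, 0, 0, -0.5, 0.05, 0, 0, 0, 0, 0, -0.5, 0, 0, 0, 0, 0, 0, -0.5])

```text
clock: 10.8
position: [0.5177, 0.2107, 0.0547]
ee_rot: [-0.083, 0.702, -0.083, -0.702]
contact_force: [-0.5, 0.5, -0.6]
width: 0.0381
```

Emit:
carry_out(deltas=[0.04, 0, 0, 0, 0, 0, -0.5, 0.04, 0, 0, 0, 0, 0, -0.5, 0, 0, 0, 0, 0, 0, -0.5])

```text
clock: 11.18
position: [0.5173, 0.2107, 0.0497]
ee_rot: [0.083, -0.702, 0.083, 0.702]
contact_force: [-0.2, 0.6, -1.5]
width: 0.038
```

```bash
python3 chk.py 9
```

```text
t 11.175 pos [0.5173 0.2107 0.0497] w 0.038 F [-0.22  0.6  -1.47] M [ 0.01 -0.02  0.06] jaw yaw -103.41
[[-0.0, -0.232, -0.973], [-0.0, -0.973, 0.232], [-1.0, 0.0, 0.0]]
side 1206 slat z at tcp 0.0954 slopes along/across [ 0.002 -0.197] (array([514.4, 208.5]), 259.1, 44.4, -13.87) u range [-0.132  0.127]
scene 986 slat z at tcp 0.095 slopes along/across [-0.005 -0.026] (array([557.6, 199.7]), 174.0, 40.2, -13.38) u range [-0.045  0.129]
```

About 4–5 mm to go.

Emit:
carry_out(deltas=[0.03, 0, 0, 0, 0, 0, -0.5, 0.03, 0, 0, 0, 0, 0, -0.5, 0, 0, 0, 0, 0, 0, -0.5])

```text
clock: 11.65
position: [0.5173, 0.2106, 0.046]
ee_rot: [0.082, -0.702, 0.083, 0.702]
contact_force: [0.5, -0.2, -1.0]
width: 0.0382
```

Emit:
carry_out(deltas=[0.02, 0, 0, 0, 0, 0, -0.5, 0, 0, 0, 0, 0, 0, -0.5])

```text
clock: 11.9
position: [0.5174, 0.2107, 0.0449]
ee_rot: [0.083, -0.702, 0.083, 0.702]
contact_force: [-0.7, 0.5, -1.1]
width: 0.0378
```

Emit:
carry_out(deltas=[0.02, 0, 0, 0, 0, 0, -0.5, 0, 0, 0, 0, 0, 0, -0.5])

```text
clock: 12.15
position: [0.5176, 0.2107, 0.0444]
ee_rot: [-0.083, 0.702, -0.082, -0.702]
contact_force: [-0.3, -0.5, 4.7]
width: 0.0383
```

```bash
python3 chk.py 10
```

```text
t 12.15 pos [0.5176 0.2107 0.0444] w 0.0383 F [-0.32 -0.51  4.65] M [-0.08  0.18 -0.03] jaw yaw -103.41
[[0.001, -0.232, -0.973], [0.0, -0.973, 0.232], [-1.0, -0.0, -0.001]]
side 1182 slat z at tcp 0.0903 slopes along/across [ 0.001 -0.162] (array([515.2, 209.1]), 259.4, 44.5, -13.58) u range [-0.132  0.128]
scene 1007 slat z at tcp 0.0897 slopes along/across [-0.004 -0.024] (array([556.6, 200.1]), 177.1, 40.5, -13.77) u range [-0.048  0.129]
```

Contact at 4.7 N with the top at z ≈ 0.090. Releasing now.

Emit:
carry_out(deltas=[0, 0, 0, 0, 0, 0, 0.2, 0, 0, 0, 0, 0, 0, 0.6, 0, 0, 0, 0, 0, 0, 0.7, 0, 0, 0, 0, 0, 0, 0.7])

```text
clock: 12.75
position: [0.5175, 0.2107, 0.0437]
ee_rot: [0.083, -0.702, 0.083, 0.702]
contact_force: [0.8, 0.2, 0.1]
width: 0.0726
```

Emit:
carry_out(deltas=[-0.2, 0, 0, 0, 0, 0, 0.7, -0.4, 0, 0, 0, 0, 0, 0.7, -0.7, 0, 0, 0, 0, 0, 0.7, -0.8, 0, 0, 0, 0, 0, 0.7, -0.6, 0, 0, 0, 0, 0, 0.7, -0.2, 0, 0, 0, 0, 0, 0.7, 0, 0, 0, 0, 0, 0, 0.7])

```text
clock: 13.62
position: [0.5175, 0.2107, 0.2182]
ee_rot: [-0.083, 0.703, -0.082, -0.702]
contact_force: [-0.3, -0.1, -0.5]
width: 0.0726
```

```bash
python3 - <<'E'
from h import *
from rig import eyes
from scipy import ndimage
st()
for c in ['scene','side']:
    d=eyes.get_image(c);P=cloud(d);x,y,z=P[...,0],P[...,1],P[...,2]
    cv2.imwrite(f'pics/{c}11.png',d['color'][:,:,::-1])
    m=(x>.35)&(x<.7)&(y>.1)&(y<.4)&(z>.084)&(z<.097)
    l,k=ndimage.label(m)
    for i in range(1,k+1):
        q=P[l==i]
        if len(q)>100: print(c,len(q),np.round(np.median(q[:,2]),4),rect(q[:,:2]))
E
```

```text
t 13.625 pos [0.5175 0.2107 0.2182] w 0.0726 F [-0.3  -0.13 -0.48] M [0.01 0.02 0.01] jaw yaw -103.41
[[0.001, -0.232, -0.973], [0.0, -0.973, 0.232], [-1.0, -0.001, -0.001]]
scene 1724 0.0903 (array([514.5, 210.2]), 263.3, 40.5, -13.45)
scene 1777 0.0902 (array([529. , 309.4]), 263.9, 41.0, -14.43)
side 1015 0.0911 (array([530.1, 309.8]), 259.5, 45.2, -15.03)
side 1230 0.0911 (array([516. , 211.5]), 259.0, 47.1, -13.21)
```

View pics/scene11.png

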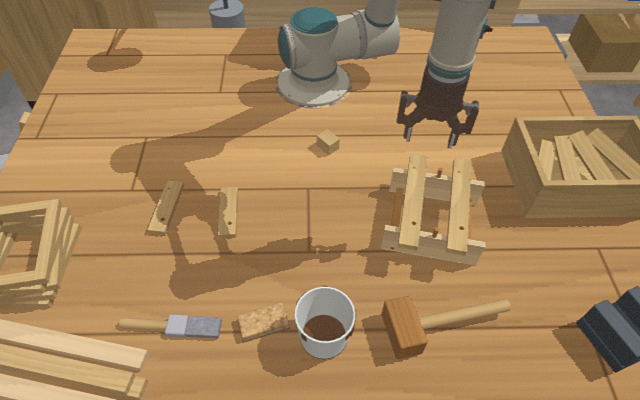

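The long slat lies across both rails, from (416,155) to (410,247), next to the drying slat, which hasn't moved. The gripper is clear, so I'm handing the job in.

```bash
python3 -c "
from rig import job
print(job.sign_off())"
```

```text
the job is handed in; nothing more can be done
None
```

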